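# Snap the cap back on the spice jar

### The arm

A 6-joint arm with a two-finger parallel gripper is mounted at the origin on the work surface. World frame = base frame: x ahead of the robot, y to its left, z up, the work surface at z = 0. Lengths are in m, angles in rad, forces in N, time in s.
With the tool pointing down it reaches from about 0.375 to 0.975 m from the base axis. Payload 3.8 kg.
Tool frame: the origin (TCP) lies at the very end of the fingers, on their centre line; the grasp point (between the pads) lies 19 mm behind it; z points along the fingers, y is the line along which they close (so a half turn about z gives the same grasp; the last joint's range is limited). The gripper opens to 88 mm and grips with 3 to 60 N. Pads are 18 mm wide; open, the fingers measure 123 mm over their backs; the gripper's body (75 mm by 187 mm) begins 45 mm behind the grasp point.
Start: joints at [-1.245, 0.264, 1.604, -0, 1.274, -0.037], TCP at [0.24, -0.631, 0.239] pointing down, gripper open.
Joint ranges: [-2.63, 2.63], [-0.94, 2.18], [0.31, 2.57], [-1.31, 4.45], [0, 2.66], [-2.55, 2.55]. Speed limits (rad/s): [2.57, 2.57, 3.14, 3.14, 3.14, 3.14].

### API

Orientations are given as a unit quaternion [x, y, z, w].
In Python, from station import * gives the robot as it stands.
- The arm moves only by the shell command python3 -m inch 'ROWS' [FORCE]. ROWS is JSON, a list of rows, each an object with "offset": the shift along the tool's x, y, z in m, a list of three; "rotation": the turn, a rotation vector about the tool's x, y, z in degrees, a list of three; "jaw": the finger opening in m, from 0 to 0.0881. A call has 1 to 10 rows; each row is the pose to reach, as a shift and turn from the pose commanded when the call began, along the tool's axes at that moment; what a row does not reach only later rows make up. A row lasts 1/10 s, in which the tool goes at most 50 mm and 8.59 degrees, less where a joint would pass 70% of its speed; a pose out of reach is approached as far as the arm can. A call with a gripper value outside its range is refused whole. The fingers move at their own pace and stop on an object; FORCE is the grip in N (left out, the last holds). Time passes only in rows, so rows that repeat a pose let the fingers close. It gives the time, the measured TCP pose, the force, the opening and the grip force at its end, in the units of the state.
- observe(): the state, without advancing time (a new reading comes with each control period).
- get_image(name): name is "scene" or "top"; returns a dict with "color" (480x640x3 uint8, red, green, blue), "K" (3x3 intrinsics, pixels), "R" (3x3) and "t" (3): a world point X has camera coordinates R X + t. Camera axes: x right, y down, z forward; pixel columns grow to the right and rows downward; lengths in m; the calibration is good to about 2 mm. A picture is of the moment at which its call begins. There is no depth.
- job_done(): hands the job in; it is judged then, once.
The state is a dict: "time_s": time; "q": joint angles; "joint_velocities": joint speeds; "effort": joint torques, N m; "ee_pos": TCP position; "ee_rot": TCP orientation; "force": force on the tool from outside, world axes, zero at the start; "moment": the same for the moment, N m; "finger_gap": opening from 0.0 (shut) to 1.0 (fully open); "gripper_force": force on a finger pad.
Only numpy, scipy, OpenCV 4.12 (cv2) and the standard library are available. Lean on these libraries where they do the work, as an engineer would, in place of code of your own. Each camera call takes 0.05 s, during which the arm holds its last target. There are 200 camera calls.

### The job

Put the loose red cap on the open spice jar where it stands and press it straight down until it clicks fully home over the neck. Do not let up at the click: keep pressing down firmly, and finish like that, with the gripper still on the cap and pushing. Leave the other jars and the pepper mill alone.

Things in the scene. Friction and masses are not known exactly. Their poses are not given: they have to be found in the camera images.
- cap: The loose red snap cap, 48 mm across, 26 mm tall, fluted side, closed flat top, standing open side down on the counter. Origin: centre of its lower (open) rim; z up through the top. Round, so it can be gripped across its 48 mm at any yaw. Inside: a 3 mm thick top and twelve small sprung catches 6 mm above the rim. About 50 g.
- cap_top (a point): Centre of the cap's outer top face, 26 mm above its rim. On the jar: the catches touch the neck with the rim about 93 mm above the jar's underside; the push then climbs to some 8 to 15 N at about 88 mm, where the catches jump the bead, the force drops suddenly and the cap snaps down. Fully home: rim at 83 mm, cap top at 109 mm. A steady push of 10 to 20 N after that is right.
- open_jar: The open glass spice jar, loose and upright: round body 50 mm across and 74 mm tall, orange label, brown spice inside; a shoulder slopes in up to 82 mm; then a white plastic neck with sprinkle holes, up to 106 mm. Origin: centre of its underside; z up. About 0.2 kg.
- jar_mouth (a point): Centre of the flat top of the open jar's neck, 106 mm above the jar's underside. The neck is 25 mm across here and widens downwards to a bead 38 mm across at 94.5 to 93 mm; below that it is 31 mm across.
- red_jar: Bystander: a closed spice jar with a red cap, 50 mm across, 109 mm tall, loose. Origin: centre of its underside.
- green_jar: Bystander: a closed spice jar with a green cap, 50 mm across, 109 mm tall, loose. Origin: centre of its underside.
- pepper_mill: Bystander: a glass pepper mill with a black top, 48 mm across, 130 mm tall, loose. Origin: centre of its underside.
- counter: The dark stone kitchen counter that everything stands on, fixed; its top is the work surface, at height 0. Origin: on the top, in the middle of the working area.

How it is judged:
On the way, in this order (a step that is already met when the one before it is completed fails the run):
1. the cap is lifted off the counter in the gripper (height (world z) of cap above 0.04 m and contact force between the fingers and cap above 1 N), for 0.2 s.
2. the cap has clicked home on the neck of the open jar (z of cap in the frame of open_jar below 0.0852 m and horizontal distance between cap and open_jar below 0.005 m and angle between the z axis of cap and the z axis of open_jar, either way round below 0.1 rad), for 0.1 s.
At the end, for the whole second after the job is handed in: The cap is snapped fully home (within 2 mm in height, 5 mm of the neck's axis, 0.1 rad square), at rest; the jar stands upright on the counter (0.06 rad); the fingers are on the cap, still pushing: the jar bears on the counter with over 8 N (about 2 N is its weight) (all of step 2 and z of cap in the frame of open_jar above 0.079 m and contact force between the fingers and cap above 2 N and contact force between open_jar and counter above 8 N and angle between open_jar's own z axis and vertical below 0.06 rad and height (world z) of open_jar below 0.004 m and linear speed of cap below 0.02 m/s); the arm keeps its last pose, push and grip.
It fails at once if a bystander was disturbed (moved more than 25 mm) (distance of any of red_jar, green_jar, pepper_mill from where it was at the start of the episode above 0.025 m).
It fails at once if the open jar was tipped over (more than 0.35 rad) (angle between open_jar's own z axis and vertical above 0.35 rad).
It fails at once if the open jar was shifted more than 50 mm from where it stood (distance of open_jar from where it was at the start of the episode above 0.05 m).
It also fails if it takes over 46 s, if anything falls off the work surface, if the arm or the gripper's body presses on something with over 40 N, if the wrist force passes 120 N, or if a joint passes its speed limit or range.

## Working session

There is one attempt and no reset: what is moved stays moved. The work goes in short steps, Python scripts to look and compute and a shell command to move; the robot and the scene stay as the last step left them, time stands still between calls to the robot, and variables do not carry over. Pictures are saved under pics/ and viewed, at most 10 in all, crops included, and the job is handed in when it is done.

```bash
mkdir -p pics
python3 - <<'E'
from station import *
import cv2
for n in("scene","top"):
    d=get_image(n); cv2.imwrite(f"pics/{n}0.png",d["color"][:,:,::-1]); print(n,d["K"].tolist(),d["R"].tolist(),d["t"].tolist())
o=observe(); print(o)
E
```

```text
scene [[560.4026753274577, 0.0, 328.22415055540256], [0.0, 560.4026753274577, 252.34295472061237], [0.0, 0.0, 1.0]] [[0.5418280338048646, 0.8403104910559891, -0.017339561828278408], [0.5063300785841615, -0.3428068139857535, -0.7912732396624403], [-0.6708593245264701, 0.4199544819455784, -0.611216818968285]] [-0.30355121800834556, -0.2173649024609344, 1.4282164491330356]
top [[526.0122649696486, 0.0, 308.71972159917254], [0.0, 526.0122649696486, 243.0892234141227], [0.0, 0.0, 1.0]] [[0.004479088352817113, -0.999987286231764, 0.0023162776948999204], [-0.9749445256160094, -0.004882052282924966, -0.22239455374824543], [0.22240303446424034, -0.0012621174030254282, -0.9749539975407862]] [-0.005672400953372206, 0.5420433122167805, 0.9231644243087641]
{'time_s': 0.1, 'q': array([-1.24489566e+00,  2.64667492e-01,  1.60520135e+00, -6.95133795e-06,
        1.27370822e+00, -3.69122973e-02]), 'joint_velocities': array([ 2.15054835e-05, -9.78578214e-04, -3.39980237e-03, -8.19671481e-04,
        5.40635561e-04, -1.04777236e-03]), 'effort': array([ 5.63308258e-04, -5.03615284e+01, -3.58072078e+01,  7.31939008e-02,
        2.33237736e-02, -4.11504038e-05]), 'ee_pos': array([ 0.23934831, -0.6304678 ,  0.23753896]), 'ee_rot': array([ 9.83590250e-01,  1.80414068e-01, -1.46156970e-04, -9.81384697e-04]), 'force': array([ 0.16546213, -0.55358816, -0.36580516]), 'moment': array([ 0.0088987 , -0.03831905,  0.0160511 ]), 'gripper_force': 0.0, 'finger_gap': 1.0018303788070673}
```

View pics/scene0.png

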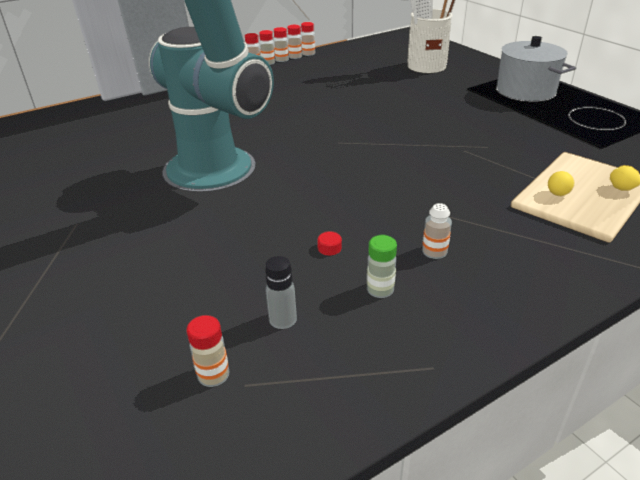

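View pics/top0.png

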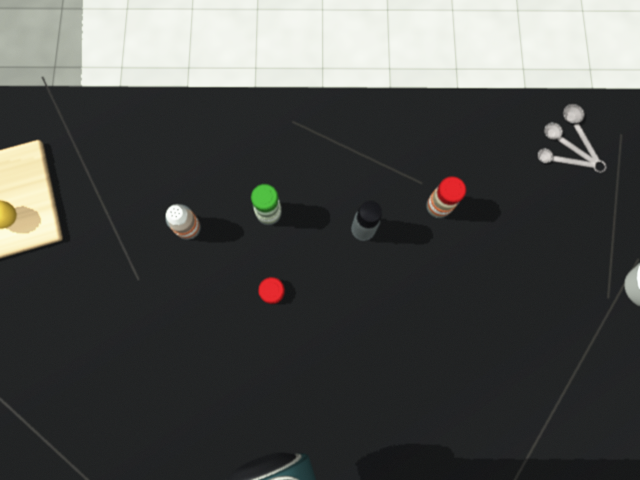

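The scene view shows the cap at about (330,243) and the open jar's neck at about (440,212). In the top view the cap is at (271,290) and the neck at (180,217). The green jar is between the two, at (265,198) in the top view. Next I fit model silhouettes to the segmented blobs.

```bash
cat > fit.py <<'E'
from station import *
import cv2, numpy as np
from scipy.optimize import least_squares
A=np.linspace(0,2*np.pi,60,endpoint=False)
def proj(d,P): c=P@d["R"].T+d["t"]; p=c@d["K"].T; return p[:,:2]/p[:,2:]
def ring(prof,x,y): return np.vstack([np.c_[x+r*np.cos(A),y+r*np.sin(A),0*A+z] for z,r in prof])
def cen(d,prof,x,y):
    h=cv2.convexHull(proj(d,ring(prof,x,y)).astype(np.float32)); m=cv2.moments(h); return np.array([m["m10"]/m["m00"],m["m01"]/m["m00"]]),m["m00"]
def blob(d,lo,hi,seed):
    m=cv2.inRange(cv2.cvtColor(d["color"],cv2.COLOR_RGB2HSV),lo,hi)
    if lo[0]==0 and hi[0]<20: m|=cv2.inRange(cv2.cvtColor(d["color"],cv2.COLOR_RGB2HSV),(170,lo[1],lo[2]),(180,255,255))
    n,l,s,c=cv2.connectedComponentsWithStats(m); k=min((k for k in range(1,n) if s[k,4]>25),key=lambda k:np.hypot(*(c[k]-seed)))
    h=cv2.convexHull(np.argwhere(l==k)[:,::-1].astype(np.float32)); mm=cv2.moments(h)
    return np.array([mm["m10"]/mm["m00"],mm["m01"]/mm["m00"]]),s[k]
def fit(obs,prof,x0):
    f=lambda v:np.concatenate([cen(d,prof,*v)[0]-c for d,c in obs])
    r=least_squares(f,x0); return r.x,r.fun
RED=((0,150,60),(8,255,255));WHITE=((0,0,135),(180,50,255));GREEN=((45,120,50),(75,255,255));BLK=None
CAP=[(0,.024),(.026,.024)]; LID=[(.083,.024),(.109,.024)]
NECK=[(.106,.0125),(.0945,.019),(.093,.019),(.082,.0155)]
E
python3 - <<'E'
from fit import *
S=get_image("scene");T=get_image("top")
for n,col,prof,s,t in [("cap",RED,CAP,(330,243),(271,290)),("neck",WHITE,NECK,(440,212),(180,217)),("green",GREEN,LID,(382,248),(265,198)),("red",RED,LID,(205,332),(452,190))]:
    cs,a=blob(S,*col,s);ct,b=blob(T,*col,t)
    print(n,cs,a,ct,b)
    for o in([(S,cs)],[(T,ct)],[(S,cs),(T,ct)]):
        x,r=fit(o,prof,(.55,0)); print("  ",x.round(4),r.round(2),[cen(d,prof,*x)[1].round() for d,_ in o])
a=S["color"][190:270,400:480][:,:,::-1];b=T["color"][180:260,150:230][:,:,::-1]
cv2.imwrite("pics/neck.png",cv2.resize(np.hstack([a,b]),None,fx=5,fy=5,interpolation=0))
E
```

```text
cap [329.13029661 243.18220339] [317 232  25  24 496] [271.10910187 289.96534057] [258 277  27  27 580]Traceback (most recent call last):
  File "<stdin>", line 7, in <module>
AttributeError: 'float' object has no attribute 'round'
```

Run:
```python
from fit import *
S=get_image("scene");T=get_image("top")
for n,col,prof,s,t in [("cap",RED,CAP,(330,243),(271,290)),("neck",WHITE,NECK,(440,212),(180,217)),("green",GREEN,LID,(382,248),(265,198)),("red",RED,LID,(205,332),(452,190))]:
    cs,a=blob(S,*col,s);ct,b=blob(T,*col,t)
    print(n,cs,a,ct,b)
    for o in([(S,cs)],[(T,ct)],[(S,cs),(T,ct)]):
        x,r=fit(o,prof,(.55,0)); print("  ",x.round(4),r.round(2),[round(cen(d,prof,*x)[1]) for d,_ in o])
a=S["color"][190:270,400:480][:,:,::-1];b=T["color"][180:260,150:230][:,:,::-1]
cv2.imwrite("pics/neck.png",cv2.resize(np.hstack([a,b]),None,fx=5,fy=5,interpolation=0))
```

```text
cap [329.13647469 243.0495637 ] [317 231  25  25 497] [271.10910187 289.96534057] [258 277  27  27 580]
   [0.4582 0.0683] [-0.  0.] [501]
   [0.4599 0.0686] [-0. -0.] [537]
   [0.4593 0.0683] [0.31 0.28 0.17 0.28] [502, 537]
neck [438.2758536  220.59641366] [426 203  26  35 656] [177.56062176 217.29568221] [166 205  25  26 503]
   [0.6048 0.2205] [0. 0.] [298]
   [0.5819 0.2368] [0. 0.] [335]
   [0.5864 0.2343] [-0.99 -6.81  1.48 -2.37] [287, 334]
green [382.32452519 247.85659235] [369 235  28  27 636] [264.1981352  197.23076923] [251 184  27  28 601]
   [0.6168 0.079 ] [ 0. -0.] [673]
   [0.6199 0.0791] [-0.  0.] [628]
   [0.6186 0.0788] [0.49 0.55 0.16 0.66] [675, 628]
red [203.88169116 331.65178733] [187 315  35  34 949] [451.48935597 189.90272164] [438 176  29  29 642]
   [ 0.6327 -0.2647] [-0.  0.] [1006]
   [ 0.6359 -0.2659] [ 0. -0.] [659]
   [ 0.6346 -0.2653] [ 0.14  0.94 -0.29  0.68] [1010, 659]
```

View pics/neck.png

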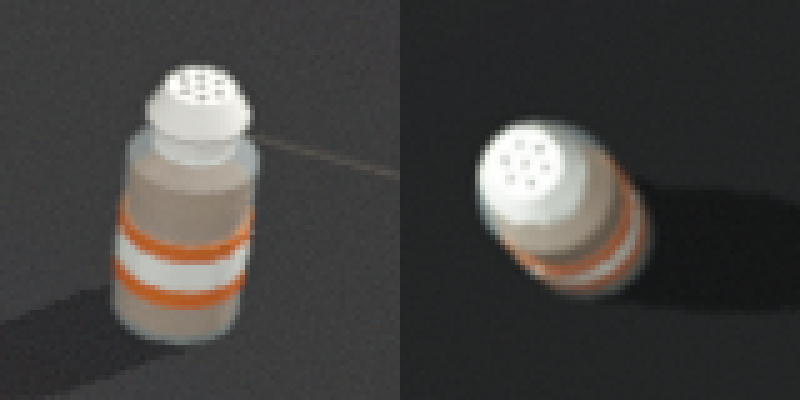

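Mouth centre (hole pattern): about (439.9,206.4) in the scene view and (174.4,212.4) in the top view. I'll cross-check that with the whole-jar silhouette.

Run:
```python
from fit import *
S=get_image("scene");T=get_image("top")
mouth=[(S,np.array([439.9,206.4])),(T,np.array([174.4,212.4]))]
P=[(.106,.0125),(.106,.0001)]
for o in(mouth[:1],mouth[1:],mouth):
    x,r=fit(o,P[:1],(.58,.23));print("mouth",x.round(4),r.round(2))
JAR=[(0,.025),(.074,.025),(.082,.0155),(.0945,.019),(.106,.0125)]
J=[]
for d,thr,seed in((S,88,(438,230)),(T,60,(183,222))):
    c,s=blob(d,(0,0,thr),(180,255,255),seed);J.append((d,c));print(c,s)
for o in(J[:1],J[1:],J):
    x,r=fit(o,JAR,(.58,.23));print("jar",x.round(4),r.round(2),[round(cen(d,JAR,*x)[1]) for d,_ in o])
o=observe();print(o["ee_pos"],o["ee_rot"],o["time_s"])
```

```text
mouth [0.5843 0.241 ] [-0. -0.]
mouth [0.5875 0.2398] [0. 0.]
mouth [0.5865 0.2396] [0.22 0.74 0.08 0.53]
[436.8719419  231.35155454] [ 422  203   30   56 1326]
[181.83807929 220.92908989] [165 204  35  35 930]
jar [0.5842 0.2412] [-0.  0.] [1258]
jar [0.5887 0.241 ] [ 0. -0.] [874]
jar [0.5871 0.2404] [0.66 0.85 0.29 0.82] [1263, 873]
[ 0.23950747 -0.63096104  0.23848772] [ 9.83594603e-01  1.80392966e-01 -3.14264754e-05 -1.81829130e-04] 0.4
```

```bash
python3 -m inch '[{"offset":[0.015,-0.019,0],"rotation":[0,0,0],"jaw":0.088},{"offset":[0.042,-0.053,0],"rotation":[0,0,0],"jaw":0.088},{"offset":[0.070,-0.089,0],"rotation":[0,0,0],"jaw":0.088},{"offset":[0.098,-0.125,0],"rotation":[0,0,0],"jaw":0.088},{"offset":[0.126,-0.160,0],"rotation":[0,0,0],"jaw":0.088},{"offset":[0.154,-0.196,0],"rotation":[0,0,0],"jaw":0.088},{"offset":[0.182,-0.232,0],"rotation":[0,0,0],"jaw":0.088},{"offset":[0.210,-0.267,0],"rotation":[0,0,0],"jaw":0.088},{"offset":[0.238,-0.303,0],"rotation":[0,0,0],"jaw":0.088},{"offset":[0.253,-0.322,0],"rotation":[0,0,0],"jaw":0.088}]' 40
python3 -m inch '[{"offset":[0.015,-0.019,0],"rotation":[0,0,0],"jaw":0.088},{"offset":[0.042,-0.053,0],"rotation":[0,0,0],"jaw":0.088},{"offset":[0.070,-0.089,0.01],"rotation":[0,0,0],"jaw":0.088},{"offset":[0.098,-0.125,0.03],"rotation":[0,0,0],"jaw":0.088},{"offset":[0.126,-0.160,0.05],"rotation":[0,0,0],"jaw":0.088},{"offset":[0.154,-0.196,0.075],"rotation":[0,0,0],"jaw":0.088},{"offset":[0.175,-0.225,0.1],"rotation":[0,0,0],"jaw":0.088},{"offset":[0.19,-0.244,0.125],"rotation":[0,0,0],"jaw":0.088},{"offset":[0.2,-0.254,0.14],"rotation":[0,0,0],"jaw":0.088},{"offset":[0.2,-0.254,0.14],"rotation":[0,0,0],"jaw":0.088}]'
python3 - <<'E'
from station import *
from scipy.spatial.transform import Rotation as R
import numpy as np
o=observe();r=R.from_quat(o["ee_rot"]);print(o["time_s"],o["ee_pos"],r.as_matrix().round(4),o["q"])
print(r.inv().apply(np.array([.4593,.0685,.004])-o["ee_pos"]))
E
```

```text
time_s: 1.4
ee_pos: [0.3621, -0.2374, 0.2389]
ee_rot: [0.983, 0.181, 0.0, -0.0]
force: [-0.1, -0.9, 0.2]
finger_gap: 1.003
gripper_force: 0.0
time_s: 2.4
ee_pos: [0.4571, 0.0695, 0.0966]
ee_rot: [0.983, 0.182, -0.002, -0.0]
force: [-0.7, 0.1, -0.3]
finger_gap: 0.997
gripper_force: 0.0
2.4 [0.45711018 0.06952526 0.09657822] [[ 9.339e-01  3.575e-01 -4.300e-03]
 [ 3.575e-01 -9.339e-01 -2.000e-04]
 [-4.100e-03 -1.400e-03 -1.000e+00]] [9.68975498e-02 1.76674746e-03 2.18215233e+00 2.70655969e-04
 9.62012236e-01 1.30193119e+00]
[0.00206031 0.00186685 0.09256805]
```

```bash
python3 -m inch '[{"offset":[0.001,0.001,0.015],"rotation":[0,0,0],"jaw":0.088},{"offset":[0.002,0.002,0.035],"rotation":[0,0,0],"jaw":0.088},{"offset":[0.002,0.002,0.055],"rotation":[0,0,0],"jaw":0.088},{"offset":[0.002,0.002,0.075],"rotation":[0,0,0],"jaw":0.088},{"offset":[0.002,0.002,0.088],"rotation":[0,0,0],"jaw":0.088},{"offset":[0.002,0.002,0.093],"rotation":[0,0,0],"jaw":0.088},{"offset":[0.002,0.002,0.093],"rotation":[0,0,0],"jaw":0.088},{"offset":[0.002,0.002,0.093],"rotation":[0,0,0],"jaw":0.088}]'
python3 - <<'E'
from station import *
import cv2
o=observe();print(o["ee_pos"],o["force"],o["ee_rot"])
a=get_image("scene")["color"][170:290,250:410,::-1];b=get_image("top")["color"][230:350,190:350,::-1]
cv2.imwrite("pics/pre.png",cv2.resize(cv2.hconcat([a.copy(),b.copy()]),None,fx=2.5,fy=2.5))
E
```

```text
time_s: 3.2
ee_pos: [0.4621, 0.0669, 0.0066]
ee_rot: [0.984, 0.18, 0.001, 0.0]
force: [0.4, 1.2, 0.4]
finger_gap: 1.003
gripper_force: 0.0
[0.46205458 0.06692215 0.00657573] [0.40867517 1.18104338 0.40138836] [9.83615823e-01 1.80275926e-01 7.05137513e-04 7.84201828e-05]
```

View pics/pre.png

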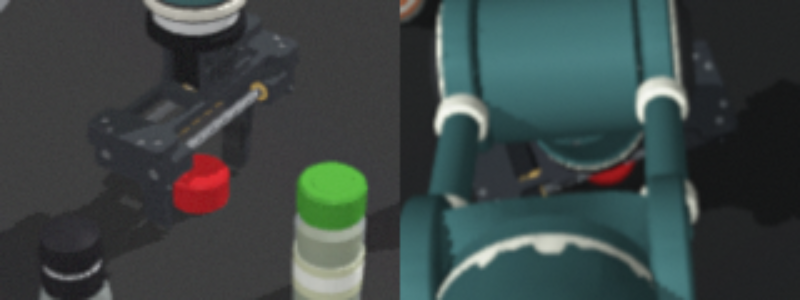

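The cap (scene crop, about (202,185)) stands between the open fingers. The arm had been lagging at the last reading, so I shift 2 mm back and then close.

```bash
python3 -m inch '[{"offset":[-0.002,-0.0025,0.002],"rotation":[0,0,0],"jaw":0.088},{"offset":[-0.002,-0.0025,0.002],"rotation":[0,0,0],"jaw":0.06},{"offset":[-0.002,-0.0025,0.002],"rotation":[0,0,0],"jaw":0.05},{"offset":[-0.002,-0.0025,0.002],"rotation":[0,0,0],"jaw":0.04},{"offset":[-0.002,-0.0025,0.002],"rotation":[0,0,0],"jaw":0.04},{"offset":[-0.002,-0.0025,0.002],"rotation":[0,0,0],"jaw":0.03},{"offset":[-0.002,-0.0025,0.002],"rotation":[0,0,0],"jaw":0.03},{"offset":[-0.002,-0.0025,0.002],"rotation":[0,0,0],"jaw":0.03},{"offset":[-0.002,-0.0025,0.002],"rotation":[0,0,0],"jaw":0.03},{"offset":[-0.002,-0.0025,0.002],"rotation":[0,0,0],"jaw":0.03}]' 50
python3 -c "
from station import *
o=observe();print(o['ee_pos'],o['ee_rot'],o['force'],o['finger_gap']*.0881,o['gripper_force'])"
```

```text
time_s: 4.3
ee_pos: [0.4585, 0.0687, 0.0037]
ee_rot: [0.984, 0.18, 0.0, 0.0]
force: [-0.6, -0.3, 0.4]
finger_gap: 0.526
gripper_force: 49.8
[0.45850351 0.06866303 0.00371537] [9.83592384e-01 1.80405159e-01 3.03829918e-05 9.93706021e-06] [-0.56032216 -0.26347482  0.36179175] 0.04631132029421479 49.834605281545805
```

```bash
python3 -m inch '[{"offset":[0,0,-0.01],"rotation":[0,0,0],"jaw":0.03},{"offset":[0,0,-0.03],"rotation":[0,0,0],"jaw":0.03},{"offset":[0,0,-0.055],"rotation":[0,0,0],"jaw":0.03},{"offset":[0,0,-0.08],"rotation":[0,0,0],"jaw":0.03},{"offset":[0,0,-0.105],"rotation":[0,0,0],"jaw":0.03},{"offset":[0,0,-0.13],"rotation":[0,0,0],"jaw":0.03},{"offset":[0,0,-0.145],"rotation":[0,0,0],"jaw":0.03},{"offset":[0,0,-0.15],"rotation":[0,0,0],"jaw":0.03},{"offset":[0,0,-0.15],"rotation":[0,0,0],"jaw":0.03}]'
python3 -m inch '[{"offset":[0.009,-0.006,0],"rotation":[0,0,0],"jaw":0.03},{"offset":[0.03,-0.019,0],"rotation":[0,0,0],"jaw":0.03},{"offset":[0.06,-0.038,0],"rotation":[0,0,0],"jaw":0.03},{"offset":[0.09,-0.057,0],"rotation":[0,0,0],"jaw":0.03},{"offset":[0.12,-0.076,0],"rotation":[0,0,0],"jaw":0.03},{"offset":[0.15,-0.095,0],"rotation":[0,0,0],"jaw":0.03},{"offset":[0.17,-0.108,0],"rotation":[0,0,0],"jaw":0.03},{"offset":[0.18,-0.1145,0],"rotation":[0,0,0],"jaw":0.03},{"offset":[0.18,-0.1145,0],"rotation":[0,0,0],"jaw":0.03},{"offset":[0.18,-0.1145,0],"rotation":[0,0,0],"jaw":0.03}]'
python3 -m inch '[{"offset":[0,0,0],"rotation":[0,0,0],"jaw":0.03},{"offset":[0,0,0],"rotation":[0,0,0],"jaw":0.03}]'
python3 - <<'E'
from station import *
import cv2
o=observe();print(o["ee_pos"],o["force"],o["ee_rot"],o["gripper_force"])
a=get_image("scene")["color"][150:280,370:500,::-1];b=get_image("top")["color"][160:290,100:230,::-1]
cv2.imwrite("pics/above.png",cv2.resize(cv2.hconcat([a.copy(),b.copy()]),None,fx=3,fy=3))
E
```

```text
time_s: 5.2
ee_pos: [0.459, 0.0687, 0.1548]
ee_rot: [0.984, 0.18, 0.001, 0.0]
force: [0.3, -0.3, -0.8]
finger_gap: 0.528
gripper_force: 49.8
time_s: 6.2
ee_pos: [0.5851, 0.2391, 0.1525]
ee_rot: [0.984, 0.181, -0.001, 0.0]
force: [-0.5, -0.4, -0.8]
finger_gap: 0.526
gripper_force: 49.8
time_s: 6.4
ee_pos: [0.5855, 0.2386, 0.1537]
ee_rot: [0.984, 0.18, -0.0, 0.0]
force: [-0.2, 0.5, -1.1]
finger_gap: 0.529
gripper_force: 49.8
[0.58551482 0.23863387 0.15371581] [-0.19954206  0.54897596 -1.14232922] [ 9.83676910e-01  1.79943530e-01 -2.28471294e-04  1.00213187e-04] 49.83729946122793
```

View pics/above.png

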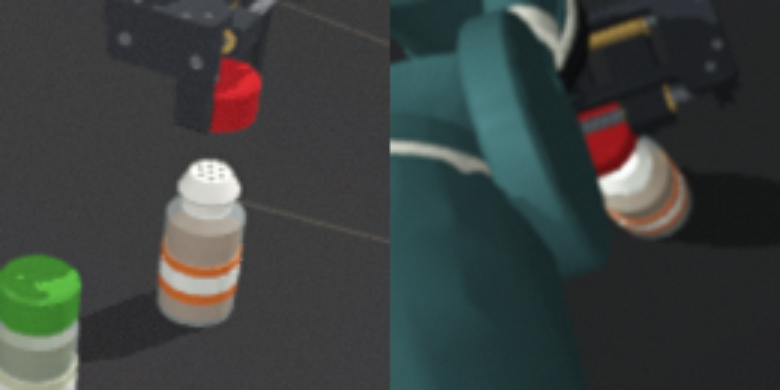

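The cap is held, partly hidden by a finger in both views. I'll compare its visible edges with the model to get its x-offset in the grip.

Run:
```python
from fit import *
o=observe();p=o["ee_pos"];S=get_image("scene");T=get_image("top")
for n,d,s in(("scene",S,(451,186)),("top",T,(170,206))):
    hsv=cv2.cvtColor(d["color"],cv2.COLOR_RGB2HSV)
    c,st=blob(d,*RED,s); print(n,"blob cols",st[0],st[0]+st[2]-1,"rows",st[1],st[1]+st[3]-1)
    for dx in(-.002,0,.002):
        r=[]
        for dy in(-.002,0,.002):
            h=proj(d,ring([(z+p[2]-.0037,q) for z,q in CAP],.5855+dx,.2386+dy)); r.append(np.r_[h.min(0),h.max(0)].round(1).tolist())
        print(dx,r)
```

```text
scene blob cols 440 456 rows 169 193
-0.002 [[427.3, 168.2, 455.1, 193.7], [428.1, 167.9, 455.9, 193.4], [428.9, 167.6, 456.7, 193.1]]
0 [[428.0, 168.7, 455.8, 194.2], [428.8, 168.4, 456.7, 193.9], [429.6, 168.1, 457.5, 193.5]]
0.002 [[428.7, 169.1, 456.6, 194.7], [429.5, 168.8, 457.4, 194.3], [430.3, 168.5, 458.2, 194.0]]
top blob cols 165 181 rows 201 217
-0.002 [[151.5, 189.3, 183.7, 220.9], [150.3, 189.3, 182.6, 220.9], [149.1, 189.3, 181.4, 220.9]]
0 [[151.6, 188.2, 183.8, 219.8], [150.4, 188.2, 182.6, 219.8], [149.2, 188.2, 181.5, 219.7]]
0.002 [[151.6, 187.0, 183.9, 218.6], [150.4, 187.0, 182.7, 218.6], [149.2, 187.0, 181.6, 218.6]]
```

Cap centre matches the TCP to within 1 mm. I shift about 1.5 mm toward the jar axis and descend to just above catch contact (rim at about 97 mm).

```bash
python3 -m inch '[{"offset":[0.002,-0.001,0.005],"rotation":[0,0,0],"jaw":0.03},{"offset":[0.002,-0.001,0.015],"rotation":[0,0,0],"jaw":0.03},{"offset":[0.002,-0.001,0.025],"rotation":[0,0,0],"jaw":0.03},{"offset":[0.002,-0.001,0.035],"rotation":[0,0,0],"jaw":0.03},{"offset":[0.002,-0.001,0.042],"rotation":[0,0,0],"jaw":0.03},{"offset":[0.002,-0.001,0.047],"rotation":[0,0,0],"jaw":0.03},{"offset":[0.002,-0.001,0.050],"rotation":[0,0,0],"jaw":0.03},{"offset":[0.002,-0.001,0.052],"rotation":[0,0,0],"jaw":0.03},{"offset":[0.002,-0.001,0.052],"rotation":[0,0,0],"jaw":0.03},{"offset":[0.002,-0.001,0.052],"rotation":[0,0,0],"jaw":0.03}]' 60
python3 - <<'E'
from station import *
import cv2
o=observe();print(o["ee_pos"],o["force"],o["moment"])
a=get_image("scene")["color"][150:280,370:500,::-1];b=get_image("top")["color"][160:290,100:230,::-1]
cv2.imwrite("pics/near.png",cv2.resize(cv2.hconcat([a.copy(),b.copy()]),None,fx=3,fy=3))
E
```

```text
time_s: 7.6
ee_pos: [0.5879, 0.2413, 0.1021]
ee_rot: [0.984, 0.18, 0.0, -0.0]
force: [-0.6, -0.3, -0.9]
finger_gap: 0.526
gripper_force: 59.8
[0.58791933 0.24134389 0.10211476] [-0.55594982 -0.34224687 -0.90139581] [-0.04892741  0.00173858 -0.00109766]
```

View pics/near.png

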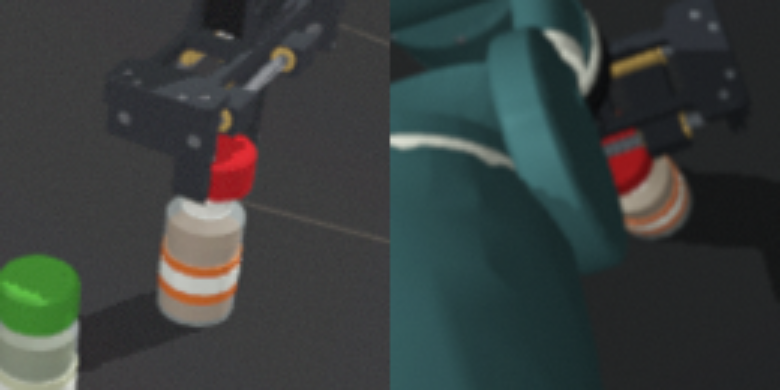

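The cap sits squarely over the neck in both views, just above contact. I take back about 1.5 mm of overshoot and start pressing in 1 mm steps.

```bash
python3 -m inch '[{"offset":[-0.0015,0.001,0],"rotation":[0,0,0],"jaw":0.03},{"offset":[-0.0015,0.001,0.001],"rotation":[0,0,0],"jaw":0.03},{"offset":[-0.0015,0.001,0.002],"rotation":[0,0,0],"jaw":0.03},{"offset":[-0.0015,0.001,0.003],"rotation":[0,0,0],"jaw":0.03},{"offset":[-0.0015,0.001,0.004],"rotation":[0,0,0],"jaw":0.03},{"offset":[-0.0015,0.001,0.005],"rotation":[0,0,0],"jaw":0.03},{"offset":[-0.0015,0.001,0.006],"rotation":[0,0,0],"jaw":0.03},{"offset":[-0.0015,0.001,0.007],"rotation":[0,0,0],"jaw":0.03},{"offset":[-0.0015,0.001,0.007],"rotation":[0,0,0],"jaw":0.03}]'
python3 -c "
from station import *
o=observe();print(o['ee_pos'],o['force'],o['moment'],o['ee_rot'])"
```

```text
time_s: 8.6
ee_pos: [0.5872, 0.2399, 0.0956]
ee_rot: [0.984, 0.18, 0.001, -0.0]
force: [-0.2, -1.9, 4.3]
finger_gap: 0.523
gripper_force: 59.8
[0.58718822 0.23987239 0.0955637 ] [-0.23851118 -1.8961176   4.25392491] [-0.19751901  0.05023428  0.0002615 ] [ 9.83589085e-01  1.80421941e-01  6.58667637e-04 -2.62921335e-05]
```

```bash
for i in 1; do python3 -m inch '[{"offset":[0,0,0.001],"rotation":[0,0,0],"jaw":0.03},{"offset":[0,0,0.002],"rotation":[0,0,0],"jaw":0.03},{"offset":[0,0,0.003],"rotation":[0,0,0],"jaw":0.03},{"offset":[0,0,0.003],"rotation":[0,0,0],"jaw":0.03}]'; done
python3 -m inch '[{"offset":[0,0,0.001],"rotation":[0,0,0],"jaw":0.03},{"offset":[0,0,0.002],"rotation":[0,0,0],"jaw":0.03},{"offset":[0,0,0.002],"rotation":[0,0,0],"jaw":0.03}]'
```

```text
time_s: 9.0
ee_pos: [0.5877, 0.24, 0.0935]
ee_rot: [0.984, 0.18, 0.001, -0.0]
force: [-1.5, -1.3, 8.3]
finger_gap: 0.523
gripper_force: 59.8
time_s: 9.3
ee_pos: [0.5863, 0.2398, 0.0891]
ee_rot: [0.984, 0.18, -0.0, -0.0]
force: [0.4, 0.7, -1.1]
finger_gap: 0.525
gripper_force: 59.8
```

The force fell from 8 N to -1 N, so the catches have jumped the bead. I keep pressing.

```bash
python3 -m inch '[{"offset":[0,0,0.001],"rotation":[0,0,0],"jaw":0.03},{"offset":[0,0,0.002],"rotation":[0,0,0],"jaw":0.03},{"offset":[0,0,0.002],"rotation":[0,0,0],"jaw":0.03}]'
python3 -m inch '[{"offset":[0,0,0.001],"rotation":[0,0,0],"jaw":0.03},{"offset":[0,0,0.001],"rotation":[0,0,0],"jaw":0.03}]'
```

```text
time_s: 9.6
ee_pos: [0.5861, 0.2396, 0.087]
ee_rot: [0.984, 0.18, -0.001, 0.0]
force: [1.3, -0.5, -0.9]
finger_gap: 0.523
gripper_force: 59.8
time_s: 9.8
ee_pos: [0.5866, 0.2398, 0.0868]
ee_rot: [0.984, 0.18, 0.0, 0.0]
force: [0.0, -0.2, 0.4]
finger_gap: 0.525
gripper_force: 59.8
```

```bash
python3 -m inch '[{"offset":[0,0,0.0005],"rotation":[0,0,0],"jaw":0.03},{"offset":[0,0,0.001],"rotation":[0,0,0],"jaw":0.03},{"offset":[0,0,0.001],"rotation":[0,0,0],"jaw":0.03}]'
```

```text
time_s: 10.1
ee_pos: [0.587, 0.2399, 0.0868]
ee_rot: [0.984, 0.18, 0.0, -0.0]
force: [-1.1, -0.6, 4.5]
finger_gap: 0.527
gripper_force: 59.8
```

Seated: TCP stays at 0.0868 and the force is rising. I increase the push.

```bash
python3 -m inch '[{"offset":[0,0,0.0005],"rotation":[0,0,0],"jaw":0.03},{"offset":[0,0,0.001],"rotation":[0,0,0],"jaw":0.03},{"offset":[0,0,0.001],"rotation":[0,0,0],"jaw":0.03}]'
python3 -m inch '[{"offset":[0,0,0.0005],"rotation":[0,0,0],"jaw":0.03},{"offset":[0,0,0.001],"rotation":[0,0,0],"jaw":0.03},{"offset":[0,0,0.001],"rotation":[0,0,0],"jaw":0.03}]'
```

```text
time_s: 10.4
ee_pos: [0.5874, 0.2401, 0.0869]
ee_rot: [0.984, 0.18, 0.001, -0.0]
force: [-2.2, -0.9, 9.7]
finger_gap: 0.519
gripper_force: 59.8
time_s: 10.7
ee_pos: [0.5879, 0.2403, 0.087]
ee_rot: [0.984, 0.18, 0.002, -0.0]
force: [-3.6, -1.8, 13.9]
finger_gap: 0.521
gripper_force: 59.8
```

```bash
python3 -m inch '[{"offset":[0,0,0.0002],"rotation":[0,0,0],"jaw":0.03},{"offset":[0,0,0.0002],"rotation":[0,0,0],"jaw":0.03},{"offset":[0,0,0.0002],"rotation":[0,0,0],"jaw":0.03},{"offset":[0,0,0.0002],"rotation":[0,0,0],"jaw":0.03},{"offset":[0,0,0.0002],"rotation":[0,0,0],"jaw":0.03},{"offset":[0,0,0.0002],"rotation":[0,0,0],"jaw":0.03}]'
python3 - <<'E'
from station import *
import cv2
a=get_image("scene")["color"][150:280,370:500,::-1]
cv2.imwrite("pics/home.png",cv2.resize(a,None,fx=4,fy=4))
E
```

```text
time_s: 11.3
ee_pos: [0.588, 0.2404, 0.087]
ee_rot: [0.984, 0.18, 0.002, -0.0]
force: [-3.5, -1.1, 14.4]
finger_gap: 0.524
gripper_force: 59.7
```

View pics/home.png

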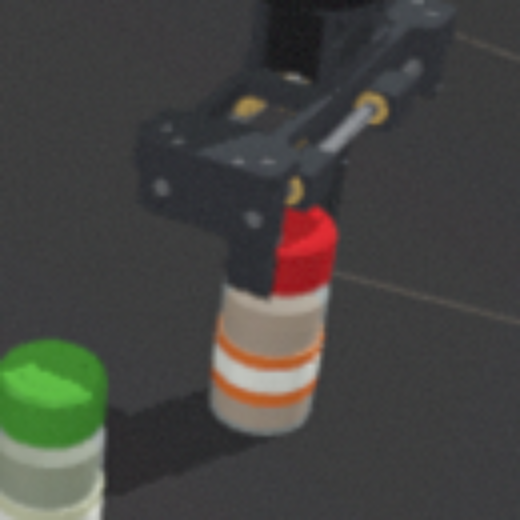

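The cap sits flush on the shoulder (rim at about (300,290) in the crop), the jar is upright, and the push is steady at 14 N. I'm handing it in.

```bash
python3 -c "
from station import *
print(job_done())"
```

```text
the job is handed in; nothing more can be done
None
```

The red cap clicked home on the open jar where it stood and was handed in with the gripper still on it, pushing down at a steady 14 N or so; the bystanders weren't touched, and no verdict came back from the hand-in.

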